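# Open the glaze tub's press-and-turn safety cap

## Task

Open the glaze tub: press its safety cap firmly down, keep it pressed while you turn it anticlockwise (seen from above) until both its ears are out from under the keepers (do not wrench it against them), then lift the cap off. Set it down, without dropping it, right way up on the middle of the square plywood bat and let go. Leave the cup, small jar and brush where they are.

Things in the scene. Friction and masses are not known exactly. Their poses are not given: they have to be found in the camera images.
- tub: White round plastic glaze tub, 174 mm across, 126 mm high to its flat shoulder; full, heavy, does not move. Origin: centre of its underside, on its axis; z up. A neck (76 mm outside, 66 mm mouth) stands on the shoulder, its rim 150 mm above the origin. Two keepers stand at its +x and -x sides.
- keepers: The tub's two keepers, fixed to its shoulder at its +x and -x; same origin and axes as the tub. Inverted-L brackets 38 mm wide, 50 to 71 mm from the axis, tops 175 mm up, each over one ear of the cap. Roof underside at 168 mm; closed outside and on the clockwise side; on the anticlockwise side a tooth hangs 7 mm below the roof and stops the ear unless the cap is held down.
- cap: Loose grey plastic cap, 140 g. Origin: centre of its plug's flat bottom; z up when right way up. Heights above it: plug 62 mm across 0 to 22 mm (a skirt 83 mm across from 10 mm), disc 84 mm across 22 to 32 mm, grip ridge 32 to 68 mm. Ears 22 mm wide, 22 to 30 mm high, stick out along +x and -x to 62 mm. Locked at the start: origin 138 mm above the tub's, same axis, x within 0.05 rad of the tub's.
- ridge (a point): Middle of the cap's grip ridge, 50 mm above the cap's origin, on its axis: an upright bar 72 mm long (cap's x, in line with the ears), 20 mm thick (y), top 18 mm above this point, disc 18 mm below. Grip it or push it round; finger tips may press the disc beside it. Turned anticlockwise 0.65 rad or more (2.4 at most) the cap is free; the spring then lifts it 8 mm, loose in the mouth.
- seal_ring (a joint): Sprung black seal ring in the mouth under the cap (58 mm across), sliding up and down: metres pressed down; about 0 with the cap locked, 0.010 with the cap fully down on the neck's rim, -0.008 with the cap released. It pushes the cap up with about 9 N when locked and 18 N when fully down. The ears pass under the teeth from about 0.008.
- bat: Square plywood bat, 200 x 200 x 18 mm, lying on the table; it does not move. Origin: centre of its underside; its top is 18 mm above it.
- cup: Bystander: white unglazed cup, 84 mm across, 95 mm high. Origin: centre of its underside.
- jar: Bystander: small glass jar with a white lid, 60 mm across, 60 mm high. Origin: centre of its underside.
- brush: Bystander: wooden glaze brush, 200 mm long, lying flat. Origin: under its middle; its x axis runs along it.
Mind the look-alikes: they are no part of the job. What is shaped like the cap but green is not meant.

How it is judged:
On the way, in this order (a step that is already met when the one before it is completed fails the run):
1. the cap is pressed down at least 5 mm while still locked under the keepers (value of joint seal_ring above 0.005 m and angle between the x axis of cap and the x axis of tub, either way round below 0.25 rad), for 0.1 s.
2. the cap, still in the mouth, is turned free of the keepers (more than 0.5 rad) (angle between the x axis of cap and the x axis of tub, either way round above 0.5 rad and horizontal distance between cap and tub below 0.01 m and z of cap in the frame of tub below 0.152 m), for 0.1 s.
3. the cap is lifted clear of the neck (z of cap in the frame of tub above 0.165 m), for 0.1 s.
At the end, for the whole second after the job is handed in: The cap rests right way up (within 0.1 rad) and still on the plywood bat, its axis within 50 mm of the bat's centre, its plug flat on the bat's top (within 5 mm), off the tub and released (horizontal distance between cap and bat below 0.05 m and z of cap in the frame of bat between 0.014 and 0.023 m and angle between cap's own z axis and vertical below 0.1 rad and linear speed of cap below 0.02 m/s and contact force between cap and bat above 0.3 N); the robot touches nothing.
It fails at once if the cap is let go in the air over the bat, more than 30 mm above it (horizontal distance between cap and bat below 0.11 m and z of cap in the frame of bat above 0.048 m and contact force between cap and the fingers below 0.05 N).
It fails at once if the cup, small jar or brush is moved more than 30 mm (distance of any of cup, jar, brush from where it was at the start of the episode above 0.03 m).
It fails at once if the cap is wrenched against the keepers with over 80 N (contact force between cap and keepers above 80 N).
It also fails if it takes over 43 s, if anything falls off the work surface, if the arm or the gripper's body presses on something with over 40 N, if the wrist force passes 120 N, or if a joint passes its speed limit or range.

## Robot

A 7-joint arm with a two-finger parallel gripper is mounted at the origin on the work surface. World frame = base frame: x ahead of the robot, y to its left, z up, the work surface at z = 0. Lengths are in m, angles in rad, forces in N, time in s.
With the tool pointing down it reaches from about 0.35 to 0.9 m from the base axis. Payload 8.1 kg.
Tool frame: the origin (TCP) lies at the centre of the arm's flange, where the gripper is bolted on; the fingertips stand 178 mm ahead of it and the grasp point (between the pads) lies 159 mm ahead of it; x points along the fingers, z is the direction in which the jaws open and shut, and the axes are right-handed (so a half turn about x gives the same grasp; the last joint's range is limited). The gripper opens to 92 mm and grips with 3 to 60 N. Pads are 19 mm wide; open, the fingers measure 130 mm over their backs; the gripper's body (75 mm by 190 mm) begins 47 mm behind the grasp point.
Start: joints at [-0.103, 0.434, 0.025, 1.573, -0.012, 1.134, -0.075], TCP at [0.625, -0, 0.405] pointing down, gripper open.
Joint ranges: [-2.62, 2.62], [-0.44, 2.09], [-1.27, 1.32], [0.08, 2.57], [-1.32, 4.46], [0.12, 2], [-2.74, 2.74]. Speed limits (rad/s): [2.22, 2.22, 3.01, 3.01, 3.14, 3.14, 3.14].

## Interface

Orientations are given as a rotation vector (axis times angle).
In Python, from cell import arm, get_image, search_frame, pinpoint gives the robot as it stands.
- The arm moves only by the tool arm_command, never from a script. Its argument "motion" is a list of rows, each a list of 7 numbers: the finger opening in mm, from 0 to 91.8, then the shift along the tool's x, y, z in mm, then the turn, a rotation vector about the tool's x, y, z in degrees. In form: [[fingers, x, y, z, ax, ay, az], ...]. A call has 1 to 5 rows; each row shifts and turns the commanded pose from where the row before left it, along the tool's axes as they then stand; what a row does not reach is not made up. A row lasts 1/8 s, in which the tool goes at most 62.5 mm and 10.7 degrees, less where a joint would pass 70% of its speed; a pose out of reach is approached as far as the arm can. A call with a gripper value outside its range is refused whole. The fingers move at their own pace and stop on an object; "newtons" is the grip in N (left out, the last holds). Time passes only in rows, so rows that do not move let the fingers close. It gives the time, the measured TCP pose, the force and the opening at its end, in the units of the state.
- arm.observe(): the state, without advancing time (a new reading comes with each control period).
- get_image(name): name is "scene" or "side" or "wrist"; returns a dict with "frame" (480x640x3 uint8, red, green, blue), "range_z" (480x640 float32, m along the optical axis (not along the pixel's ray), 0 where there is no reading), "K" (3x3 intrinsics, pixels), "origin" and "rotation" of the camera in the world; the wrist camera has in their place "tool_from_camera" (4x4, takes a point from camera to tool coordinates, whose origin is the TCP and whose axes are the tool frame's). Camera axes: x right, y down, z forward; pixel columns grow to the right and rows downward; lengths in m; the calibration is good to about 2 mm. A picture is of the moment at which its call begins: read the wrist's pose just before it.
- arm.sign_off(): hands the job in, once; it reports no verdict.
Trained networks look in the newest picture that a camera, given by its name, has taken for a name from the list of things; names that differ only in an ending like _2 or _b are one class to them, and where a whole thing is asked for, a point or a joint stands for the part that bears it (a point fixed in the world has none). Each returns a list of dicts, best first, with "p" (0 to 1); they miss things now and then, are a little off and sometimes report something else, mostly with a low value. They report only what shows in the picture. A call takes as long as a camera call. They do not tell look-alikes from the thing itself.
- search_frame(camera, target): "point" ([x, y, z] in m, in world coordinates, good to about 4 mm: the middle of the surface that is visible of it).
- pinpoint(camera, target): "point" ([x, y, z] in m, in world coordinates, good to about 4 mm: a listed point, or the origin of a listed thing).
The state is a dict: "clock": time; "joints": joint angles; "dq": joint speeds; "joint_efforts": joint torques, N m; "position": TCP position; "ee_rot": TCP orientation; "force": force on the tool from outside, world axes, zero at the start; "ft_torque": the same for the moment, N m; "width": opening from 0.0 (shut) to 1.0 (fully open).
Only numpy, scipy, OpenCV 4.12 (cv2) and the standard library are available. Lean on these libraries where they do the work, as an engineer would, in place of code of your own. Each camera call takes 0.05 s, during which the arm holds its last target. There are 200 camera calls.

## Working session

There is one attempt and no reset: what is moved stays moved. The work goes in short steps, Python scripts to look and compute and a tool call to move; the robot and the scene stay as the last step left them, time stands still between calls to the robot, and variables do not carry over. Pictures are saved under pics/ and viewed, about 8 in all and at most 12, crops included, and the job is handed in when it is done.

Besides the shell and the picture viewer there is one more tool, called after "Emit:" as name(argument=value, ...), one argument or row to a line, values as JSON. arm_command: Moves the arm, as the interface text tells. Its arguments: {"type":"object","properties":{"motion":{"type":"array"},"newtons":{"type":"number"}},"required":["motion"]}

```bash
mkdir -p pics; cat > h.py <<'E'
import numpy as np, cv2
from cell import arm, get_image, search_frame, pinpoint
from scipy.spatial.transform import Rotation as R
def save(im,n): cv2.imwrite('pics/'+n,im[:,:,::-1])
def proj(g,p): 
    c=g['rotation'].T@(np.array(p)-g['origin']) if not callable(g['rotation']) else 0
    u=g['K']@c; return (u[:2]/u[2]).round().astype(int)
def cloud(g,st=None):
    z=g['range_z'];v,u=np.indices(z.shape);K=g['K']
    c=np.stack([(u-K[0,2])/K[0,0]*z,(v-K[1,2])/K[1,1]*z,z],-1)
    if 'origin' in g: return c@np.array(g['rotation']).T+g['origin']
    T=np.array(g['tool_from_camera']);t=c@T[:3,:3].T+T[:3,3]
    return t@R.from_rotvec(st['ee_rot']).as_matrix().T+st['position']
E
python3 - <<'E'
from h import *
s=arm.observe();print({k:np.round(v,3) for k,v in s.items()})
ims={}
for c in('scene','side'):
    g=get_image(c);ims[c]=g
    for n in('cap','tub','ridge','bat','cup','jar','brush'):
        r=pinpoint(c,n)
        print(c,n,[(np.round(d['point'],3),round(d['p'],2),proj(g,d['point'])) for d in r[:3]])
save(cv2.resize(np.hstack([ims['scene']['frame'],ims['side']['frame']]),(800,300)),'both.png')
save(ims['scene']['frame'],'scene.png')
E
```

```text
{'clock': np.float64(0.0), 'joints': array([-0.103,  0.435,  0.025,  1.574, -0.012,  1.134, -0.075]), 'dq': array([-0.002,  0.   , -0.   ,  0.001, -0.001,  0.001,  0.001]), 'joint_efforts': array([ 0.0000e+00, -6.6785e+01,  9.8500e-01, -3.1446e+01, -6.1000e-02,
        4.3000e-02,  0.0000e+00]), 'position': array([ 0.625, -0.   ,  0.404]), 'ee_rot': array([-0.   ,  1.572, -0.   ]), 'force': array([ 0.308, -0.27 , -0.633]), 'ft_torque': array([ 0.016, -0.012,  0.031]), 'width': np.float64(0.998)}Traceback (most recent call last):
  File "<stdin>", line 8, in <module>
  File "h.py", line 7, in proj
    u=g['K']@c; return (u[:2]/u[2]).round().astype(int)
      ~~~~~~^~
ValueError: matmul: Input operand 1 does not have enough dimensions (has 0, gufunc core with signature (n?,k),(k,m?)->(n?,m?) requires 1)
```

```bash
python3 - <<'E'
import re
t=open('h.py').read()
t=t.replace("c=g['rotation'].T@(np.array(p)-g['origin']) if not callable(g['rotation']) else 0","c=rot(g).T@(np.array(p)-g['origin'])").replace("np.array(g['rotation']).T","rot(g).T")
t=t.replace("def proj","def rot(g):\n    r=g['rotation']\n    if hasattr(r,'as_matrix'): return r.as_matrix()\n    r=np.array(r,float); return r if r.shape==(3,3) else R.from_rotvec(r).as_matrix()\ndef proj")
open('h.py','w').write(t)
E
python3 - <<'E'
from h import *
ims={}
for c in('scene','side'):
    g=get_image(c);ims[c]=g
    print(type(g['rotation']),g['rotation'],g['origin'])
    for n in('cap','tub','ridge','bat','cup','jar','brush'):
        r=pinpoint(c,n)
        print(c,n,[(np.round(d['point'],3),round(d['p'],2),proj(g,d['point'])) for d in r[:3]])
save(ims['scene']['frame'],'scene.png');save(ims['side']['frame'],'side.png')
E
```

```text
<class 'numpy.ndarray'> [-2.04721999 -0.70395761  0.36484972] [ 1.17091654 -0.91179638  0.80022331]
scene cap [(array([ 0.531, -0.172,  0.14 ]), 0.94, array([284, 254])), (array([ 0.338, -0.175,  0.   ]), 0.83, array([218, 277])), (array([ 0.522, -0.352, -0.002]), 0.7, array([220, 357]))]
scene tub [(array([ 0.525, -0.163, -0.001]), 0.84, array([285, 307]))]
scene ridge [(array([ 0.523, -0.352,  0.049]), 0.94, array([218, 336])), (array([ 0.336, -0.173,  0.049]), 0.79, array([216, 258])), (array([ 0.533, -0.168,  0.187]), 0.64, array([285, 234]))]
scene bat [(array([ 0.579,  0.17 , -0.   ]), 0.63, array([391, 248]))]
scene cup [(array([0.739, 0.15 , 0.002]), 0.73, array([447, 275]))]
scene jar [(array([ 0.74 ,  0.027, -0.   ]), 0.86, array([420, 302]))]
scene brush [(array([ 0.767, -0.198, -0.006]), 0.91, array([373, 370]))]
<class 'numpy.ndarray'> [-2.25315977  0.50529283 -0.24839651] [ 0.24542429 -0.7090196   0.76749524]
side cap [(array([ 0.334, -0.172,  0.   ]), 0.76, array([220, 371])), (array([ 0.522, -0.352,  0.005]), 0.62, array([361, 412])), (array([ 0.531, -0.171,  0.139]), 0.56, array([320, 283]))]
side tub [(array([ 0.531, -0.164, -0.   ]), 0.88, array([316, 331]))]
side ridge [(array([ 0.334, -0.175,  0.044]), 0.98, array([217, 358])), (array([ 0.524, -0.348,  0.046]), 0.78, array([363, 396])), (array([ 0.533, -0.168,  0.193]), 0.75, array([321, 259]))]
side bat [(array([ 0.582,  0.168, -0.002]), 0.64, array([275, 226]))]
side cup [(array([ 0.738,  0.145, -0.001]), 0.64, array([337, 214])), (array([ 0.531, -0.164,  0.003]), 0.21, array([316, 330])), (array([ 0.582,  0.168, -0.004]), 0.18, array([275, 226]))]
side jar [(array([ 0.737,  0.029, -0.   ]), 0.88, array([359, 242]))]
side brush [(array([0.738, 0.029, 0.   ]), 0.17, array([360, 242])), (array([ 0.534, -0.164,  0.194]), 0.15, array([320, 257]))]
```

View pics/scene.png

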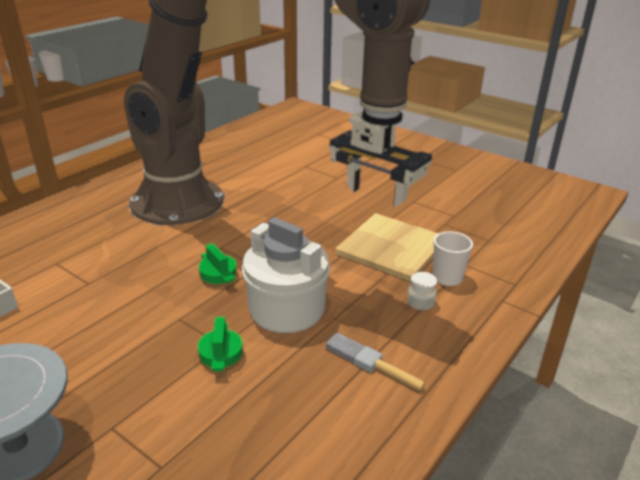

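View pics/side.png

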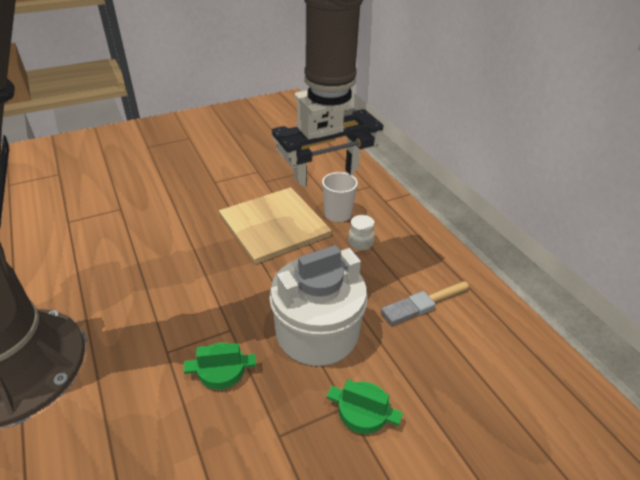

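The grey cap sits on the tub at scene (285,235) and side (320,265), under white keepers. The green look-alikes, at scene (218,268) and (220,345), are lying on the table and aren't the cap. I'll measure the ridge axis and make one enlarged crop.

```bash
python3 - <<'E'
from h import *
out=[]
for c in('scene','side'):
    g=get_image(c);P=cloud(g);f=g['frame'].astype(int)
    m=(np.hypot(P[...,0]-.531,P[...,1]+.168)<.05)&(abs(P[...,2]-.206)<.005)
    q=P[m][:,:2].astype(np.float32); r=cv2.minAreaRect(q*1000); 
    _,_,v=np.linalg.svd(q-q.mean(0),full_matrices=False)
    print(c,'ridge top',m.sum(),r,np.degrees(np.arctan2(v[0,1],v[0,0])),np.median(P[m][:,2]))
    d=np.hypot(P[...,0]-.531,P[...,1]+.168)
    k=(d>.043)&(d<.08)&(abs(P[...,2]-.175)<.004); q=P[k][:,:2]
    for s in(1,-1):
        a=q[(q-[.531,-.168])@v[0]*s>0]; print(' keeper',len(a),a.mean(0).round(4),P[k][:,2].mean())
    b=(abs(P[...,2]-.018)<.006)&(abs(P[...,0]-.58)<.15)&(abs(P[...,1]-.168)<.15)
    print(' bat',cv2.minAreaRect((P[b][:,:2]*1000).astype(np.float32)),b.sum())
    x,y=proj(g,[.531,-.168,.19]);out.append(cv2.resize(g['frame'][y-50:y+50,x-50:x+50],(400,400),interpolation=cv2.INTER_CUBIC))
save(np.hstack(out),'crop.png')
E
```

```text
scene ridge top 255 ((530.9745483398438, -167.90809631347656), (24.556371688842773, 73.78030395507812), 89.31893920898438) 0.83251595 0.20486766076606588
 keeper 155 [ 0.5912 -0.166 ] 0.1740327684639806
 keeper 129 [ 0.4705 -0.1732] 0.1740327684639806
 bat ((601.5708618164062, 168.8181915283203), (245.29576110839844, 207.82887268066406), 4.195196628570557) 3769
side ridge top 440 ((528.9600219726562, -169.91773986816406), (72.0204849243164, 22.047306060791016), 2.0663645267486572) -178.72925 0.20641662017983115
 keeper 264 [ 0.4702 -0.175 ] 0.17528582310705745
 keeper 215 [ 0.5889 -0.168 ] 0.17528582310705745
 bat ((603.719970703125, 140.47946166992188), (246.80577087402344, 261.11688232421875), 4.736130714416504) 4714
```

View pics/crop.png

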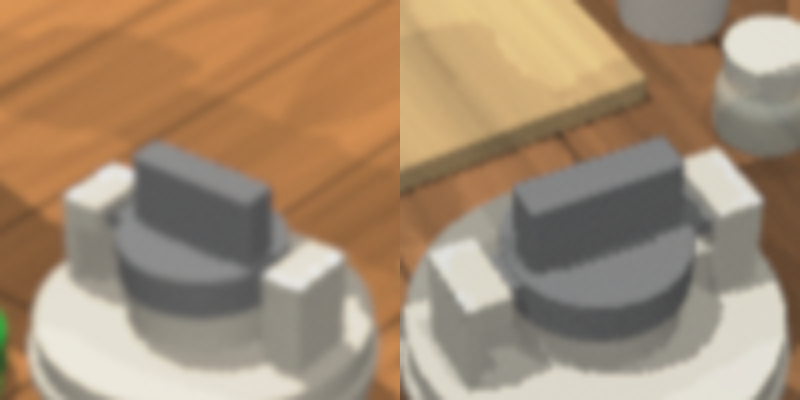

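The crop confirms it: grey cap, locked, with an ear under each keeper. The ridge is centred at about (0.530, -0.169), in line with world x to within 1-2°.

Emit:
arm_command(
  motion=[
    [60, 0, -42, -24, 0, 0, 0],
    [60, 0, -42, -24, 0, 0, 0],
    [60, 0, -42, -24, 0, 0, 0],
    [60, 0, -43, -23, 0, 0, 0],
    [60, 0, 0, 0, 10, 0, 0],
  ],
  newtons=40,
)

```text
clock: 1.62
position: [0.5277, -0.1737, 0.4051]
ee_rot: [0.143, 1.566, -0.146]
force: [0.4, -0.1, -0.7]
width: 0.655
```

Emit:
arm_command(
  motion=[
    [60, 0, 0, 0, 10, 0, 0],
    [60, 0, 0, 0, 10, 0, 0],
    [60, 0, 0, 0, 10, 0, 0],
    [60, 0, 0, 0, 10, 0, 0],
    [60, 0, 0, 0, 10, 0, 0],
  ],
)

```text
clock: 2.25
position: [0.53, -0.169, 0.4048]
ee_rot: [0.82, 1.411, -0.82]
force: [-0.7, -0.2, 0.5]
width: 0.649
```

Emit:
arm_command(
  motion=[
    [60, 0, 0, 0, 10, 0, 0],
    [60, 0, 0, 0, 10, 0, 0],
    [60, 0, 0, 0, 9, 0, 0],
    [60, 0, 0, 0, 0, 0, 0],
  ],
)

```text
clock: 2.75
position: [0.53, -0.1688, 0.4048]
ee_rot: [1.195, 1.218, -1.196]
force: [-0.8, 1.2, 0.6]
width: 0.654
```

```bash
python3 - <<'E'
from h import *
s=arm.observe();g=get_image('wrist');P=cloud(g,s)
print(s['position'].round(4),R.from_rotvec(s['ee_rot']).as_matrix().round(3),s['joints'].round(2),s['force'].round(1))
m=(np.hypot(P[...,0]-.531,P[...,1]+.168)<.06)&(abs(P[...,2]-.206)<.005)
q=P[m][:,:2].astype(np.float32);print(m.sum(),cv2.minAreaRect(q*1000),np.median(P[m][:,2]))
print(pinpoint('wrist','ridge')[:2])
save(g['frame'],'w1.png')
E
```

```text
[ 0.53   -0.1688  0.4048] [[ 0.     1.     0.019]
 [-0.     0.019 -1.   ]
 [-1.     0.     0.   ]] [-0.08  0.33  0.38  1.77 -0.14  1.07 -1.2 ] [-0.8  1.2  0.6]
5061 ((533.4612426757812, -166.86770629882812), (65.04612731933594, 20.112627029418945), 0.8174148797988892) 0.20646797356785765
[{'point': [0.5203, -0.3499, 0.0472], 'p': 0.72}, {'point': [0.3347, -0.1756, 0.0512], 'p': 0.71}]
```

View pics/w1.png

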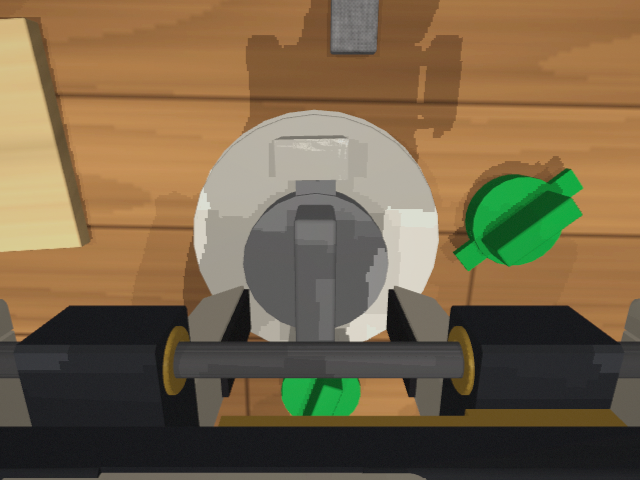

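The wrist picture shows the ridge at (315,270), between the fingers and square to the jaws. Next I shift 2 mm in y, descend to just above the disc and close.

Emit:
arm_command(
  motion=[
    [60, 20, 0, -2, 0, 0, 0],
    [60, 20, 0, 0, 0, 0, 0],
    [60, 13, 0, 0, 0, 0, 0],
    [60, 0, 0, 0, 0, 0, 0],
  ],
)

```text
clock: 3.35
position: [0.5297, -0.167, 0.351]
ee_rot: [1.195, 1.219, -1.197]
force: [-0.6, -0.1, -0.1]
width: 0.654
```

Emit:
arm_command(
  motion=[
    [0, 0, 0, 0, 0, 0, 0],
    [0, 0, 0, 0, 0, 0, 0],
    [0, 0, 0, 0, 0, 0, 0],
    [0, 0, 0, 0, 0, 0, 0],
    [0, 0, 0, 0, 0, 0, 0],
  ],
  newtons=40,
)

```text
clock: 3.98
position: [0.53, -0.1671, 0.3519]
ee_rot: [1.196, 1.217, -1.196]
force: [0.6, -0.6, 0.5]
width: 0.214
```

Emit:
arm_command(
  motion=[
    [0, 4, 0, 0, 0, 0, 0],
    [0, 3, 0, 0, 0, 0, 0],
    [0, 2, 0, 0, 0, 0, 0],
    [0, 0, 0, 0, 0, 0, 0],
  ],
  newtons=50,
)

```text
clock: 4.47
position: [0.53, -0.1672, 0.3438]
ee_rot: [1.197, 1.217, -1.196]
force: [-4.2, 1.0, 14.8]
width: 0.214
```

Emit:
arm_command(
  motion=[
    [0, 2, 0, 0, 0, 0, 0],
    [0, 2, 0, 0, 0, 0, 0],
    [0, 0, 0, 0, 0, 0, 0],
  ],
)

```text
clock: 4.85
position: [0.5298, -0.1673, 0.3418]
ee_rot: [1.198, 1.216, -1.195]
force: [-11.4, 2.4, 33.6]
width: 0.218
```

Emit:
arm_command(
  motion=[
    [0, 0, 0, 0, -4, 0, 0],
    [0, 0, 0, 0, -5, 0, 0],
    [0, 0, 0, 0, -5, 0, 0],
    [0, 0, 0, 0, 0, 0, 0],
  ],
)

```text
clock: 5.35
position: [0.5311, -0.1674, 0.3418]
ee_rot: [1.016, 1.317, -1.01]
force: [-3.2, 1.9, 25.9]
width: 0.218
```

Emit:
arm_command(
  motion=[
    [0, 0, 0, 0, -6, 0, 0],
    [0, 0, 0, 0, -6, 0, 0],
    [0, 0, 0, 0, -6, 0, 0],
    [0, 0, 0, 0, -6, 0, 0],
    [0, 0, 0, 0, 0, 0, 0],
  ],
)

```text
clock: 5.98
position: [0.531, -0.1672, 0.3418]
ee_rot: [0.695, 1.452, -0.692]
force: [-3.7, 2.8, 26.6]
width: 0.212
```

Emit:
arm_command(
  motion=[
    [0, 0, 0, 0, -6, 0, 0],
    [0, 0, 0, 0, -6, 0, 0],
    [0, 0, 0, 0, -6, 0, 0],
    [0, 0, 0, 0, 0, 0, 0],
    [0, 0, 0, 0, 0, 0, 0],
  ],
)

```text
clock: 6.6
position: [0.5309, -0.167, 0.3418]
ee_rot: [0.452, 1.519, -0.45]
force: [-5.0, 3.0, 28.0]
width: 0.216
```

```bash
python3 - <<'E'
from h import *
s=arm.observe();print(R.from_rotvec(s['ee_rot']).as_matrix().round(3),s['joints'].round(2),s['force'].round(1),s['ft_torque'].round(2))
g=get_image('scene');g2=get_image('side');o=[]
for g in(g,g2):
    x,y=proj(g,[.531,-.168,.2]);o.append(cv2.resize(g['frame'][y-60:y+60,x-60:x+60],(400,400),interpolation=cv2.INTER_CUBIC))
save(np.hstack(o),'turned.png')
E
```

```text
[[ 0.005  0.545  0.839]
 [-0.     0.839 -0.545]
 [-1.     0.002  0.004]] [ 0.11  0.38  0.13  1.83 -0.06  0.93 -0.31] [-5.  3. 28.] [0.69 1.61 0.05]
```

View pics/turned.png

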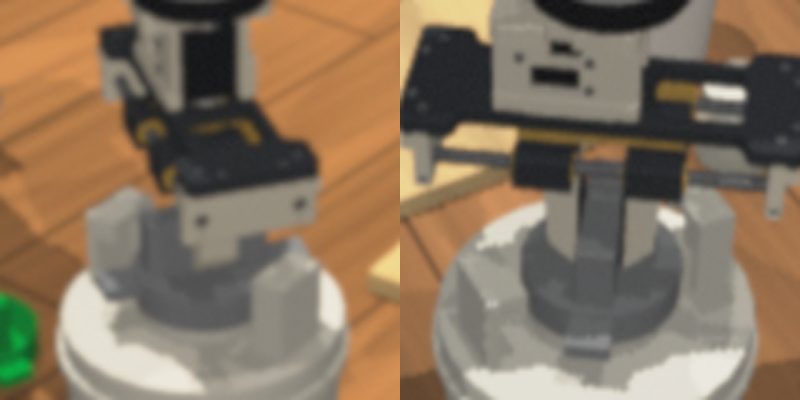

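Both views show the cap turned about 56°; in the side view an ear is clear of the keepers at (585,340). Now the lift.

Emit:
arm_command(
  motion=[
    [0, -10, 0, 0, 0, 0, 0],
    [0, -15, 0, 0, 0, 0, 0],
    [0, -25, 0, 0, 0, 0, 0],
    [0, -30, 0, 0, 0, 0, 0],
    [0, -30, 0, 0, 0, 0, 0],
  ],
)

```text
clock: 7.32
position: [0.5296, -0.167, 0.4493]
ee_rot: [0.451, 1.525, -0.452]
force: [0.2, -0.1, -1.4]
width: 0.217
```

```bash
python3 - <<'E'
from h import *
s=arm.observe();print(s['position'].round(4),s['force'].round(1),s['width'])
o=[]
for c in('scene','side'):
    g=get_image(c);print(c,[(np.round(d['point'],3),round(d['p'],2)) for d in pinpoint(c,'cap')[:3]],[(np.round(d['point'],3),round(d['p'],2)) for d in pinpoint(c,'bat')[:1]])
    x,y=proj(g,[.531,-.168,.25]);o.append(cv2.resize(g['frame'][y-80:y+80,x-80:x+80],(400,400),interpolation=cv2.INTER_CUBIC))
save(np.hstack(o),'lift.png')
E
```

```text
[ 0.5296 -0.167   0.4493] [ 0.2 -0.1 -1.4] 0.21748016195105974
scene [(array([ 0.521, -0.354, -0.001]), 0.88), (array([ 0.338, -0.173, -0.   ]), 0.71), (array([ 0.533, -0.166,  0.236]), 0.67)] [(array([ 0.581,  0.168, -0.   ]), 0.89)]
side [(array([ 0.525, -0.352,  0.004]), 0.89), (array([ 0.532, -0.171,  0.236]), 0.74), (array([ 0.336, -0.174, -0.001]), 0.67)] [(array([ 0.583,  0.166, -0.004]), 0.8)]
```

View pics/lift.png

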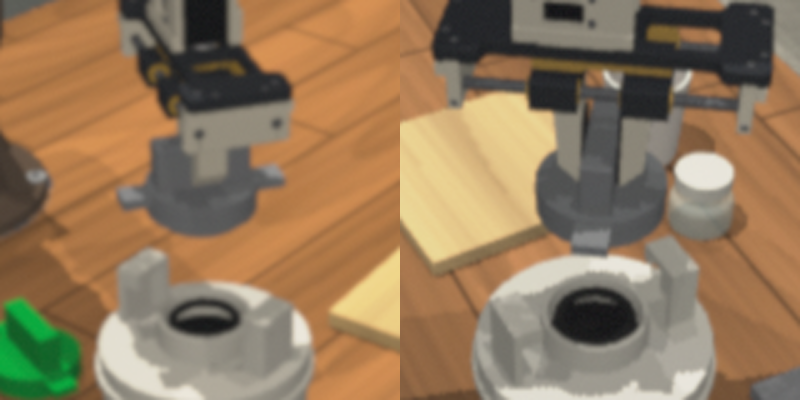

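The cap is clear and level, and the mouth is open. Next, carry it to the bat centre at (0.582, 0.168).

Emit:
arm_command(
  motion=[
    [0, 0, 30, -13, 0, 0, 0],
    [0, 0, 40, -18, 0, 0, 0],
    [0, 0, 45, -20, 0, 0, 0],
    [0, 0, 45, -20, 0, 0, 0],
    [0, 0, 45, -20, 0, 0, 0],
  ],
)

```text
clock: 8.25
position: [0.5651, 0.0559, 0.4474]
ee_rot: [0.451, 1.525, -0.452]
force: [2.0, 0.2, -1.0]
width: 0.215
```

Emit:
arm_command(
  motion=[
    [0, 0, 45, -20, 0, 0, 0],
    [0, 0, 35, -16, 0, 0, 0],
    [0, 0, 24, -12, 0, 0, 0],
    [0, 0, 0, 0, 0, 0, 0],
  ],
)

```text
clock: 8.75
position: [0.5812, 0.1707, 0.4469]
ee_rot: [0.448, 1.527, -0.449]
force: [0.9, -0.6, -1.2]
width: 0.214
```

Emit:
arm_command(
  motion=[
    [0, 50, 0, 0, 0, 0, 0],
    [0, 50, 0, 0, 0, 0, 0],
    [0, 50, 0, 0, 0, 0, 0],
    [0, 40, 0, 0, 0, 0, 0],
    [0, 0, 0, 0, 0, 0, 0],
  ],
)

```text
clock: 9.38
position: [0.5801, 0.1662, 0.2553]
ee_rot: [0.448, 1.529, -0.457]
force: [-0.0, -0.3, -0.4]
width: 0.214
```

```bash
python3 - <<'E'
from h import *
s=arm.observe();print(s['position'].round(4),s['force'].round(1),s['width'])
for c in('scene','side'):
    g=get_image(c);print(c,[[(np.round(d['point'],3),round(d['p'],2)) for d in pinpoint(c,n)[:3]] for n in('cap','bat','cup')])
E
```

```text
[0.5801 0.1662 0.2553] [-0.  -0.3 -0.4] 0.2143544532077127
scene [[(array([ 0.34 , -0.172, -0.001]), 0.96), (array([ 0.52 , -0.354,  0.001]), 0.89), (array([0.578, 0.163, 0.042]), 0.78)], [(array([ 0.579,  0.166, -0.004]), 0.69)], [(array([0.743, 0.149, 0.001]), 0.87)]]
side [[(array([ 0.523, -0.354,  0.002]), 0.77), (array([0.583, 0.166, 0.05 ]), 0.6), (array([ 0.336, -0.172, -0.001]), 0.56)], [(array([ 0.581,  0.167, -0.002]), 0.57)], [(array([ 0.738,  0.145, -0.003]), 0.69)]]
```

Emit:
arm_command(
  motion=[
    [0, 10, 0, 0, 0, 0, 0],
    [0, 8, 0, 0, 0, 0, 0],
    [0, 4, 0, 0, 0, 0, 0],
    [0, 0, 0, 0, 0, 0, 0],
  ],
)

```text
clock: 10.28
position: [0.5815, 0.1678, 0.2361]
ee_rot: [0.451, 1.524, -0.452]
force: [0.3, -1.8, -1.4]
width: 0.216
```

Emit:
arm_command(
  motion=[
    [0, 1, 0, 0, 0, 0, 0],
    [0, 1, 0, 0, 0, 0, 0],
    [0, 0, 0, 0, 0, 0, 0],
  ],
)

```text
clock: 10.65
position: [0.5817, 0.1678, 0.2348]
ee_rot: [0.451, 1.523, -0.451]
force: [0.1, -0.5, -1.6]
width: 0.215
```

Emit:
arm_command(
  motion=[
    [0, 1.5, 0, 0, 0, 0, 0],
    [0, 1.5, 0, 0, 0, 0, 0],
    [0, 0, 0, 0, 0, 0, 0],
  ],
)

```text
clock: 11.02
position: [0.5817, 0.1678, 0.2319]
ee_rot: [0.451, 1.523, -0.451]
force: [0.5, 0.0, 1.5]
width: 0.215
```

Contact felt: Fz went from -1.6 to +1.5 N at the expected height. Release and retreat.

Emit:
arm_command(
  motion=[
    [0, 0.5, 0, 0, 0, 0, 0],
    [60, 0, 0, 0, 0, 0, 0],
    [60, 0, 0, 0, 0, 0, 0],
    [60, 0, 0, 0, 0, 0, 0],
    [60, 0, 0, 0, 0, 0, 0],
  ],
)

```text
clock: 11.65
position: [0.5817, 0.1678, 0.2311]
ee_rot: [0.451, 1.523, -0.451]
force: [-0.3, -0.1, -0.4]
width: 0.601
```

Emit:
arm_command(
  motion=[
    [60, -15, 0, 0, 0, 0, 0],
    [60, -40, 0, 0, 0, 0, 0],
    [60, -50, 0, 0, 0, 0, 0],
    [60, -50, 0, 0, 0, 0, 0],
    [60, 0, 0, 0, 0, 0, 0],
  ],
)

```text
clock: 12.28
position: [0.5827, 0.1682, 0.3919]
ee_rot: [0.455, 1.516, -0.447]
force: [0.1, -0.4, 0.3]
width: 0.652
```

```bash
python3 - <<'E'
from h import *
s=arm.observe();print(s['position'].round(4),s['force'].round(1),s['width'])
for c in('scene','side'):
    g=get_image(c);print(c,[[(np.round(d['point'],3),round(d['p'],2)) for d in pinpoint(c,n)[:3]] for n in('cap','bat','cup','jar','brush')])
    P=cloud(g);m=(np.hypot(P[...,0]-.58,P[...,1]-.167)<.05)&(P[...,2]>.08)&(P[...,2]<.1);print('ridge top z',P[m][:,2].max())
save(g['frame'],'end.png')
E
```

```text
[0.5827 0.1682 0.3919] [ 0.1 -0.4  0.3] 0.6523493702294317
scene [[(array([0.585, 0.169, 0.019]), 0.92), (array([ 0.522, -0.353, -0.   ]), 0.71), (array([ 0.337, -0.174, -0.002]), 0.56)], [(array([ 0.576,  0.168, -0.002]), 0.69)], [(array([0.742, 0.148, 0.003]), 0.87)], [(array([ 0.74 ,  0.028, -0.   ]), 0.95), (array([0.582, 0.163, 0.067]), 0.74)], [(array([ 0.765, -0.197, -0.003]), 0.67)]]
ridge top z 0.08799025139063166
side [[(array([0.58 , 0.163, 0.022]), 0.84), (array([ 0.524, -0.354,  0.004]), 0.77), (array([ 0.337, -0.172, -0.   ]), 0.71)], [(array([ 0.584,  0.166, -0.003]), 0.96)], [(array([ 0.736,  0.145, -0.003]), 0.55), (array([ 0.773, -0.193, -0.002]), 0.4)], [(array([0.736, 0.027, 0.002]), 0.63)], [(array([ 0.77 , -0.195,  0.001]), 0.76)]]
ridge top z 0.09093780647686867
```

View pics/end.png

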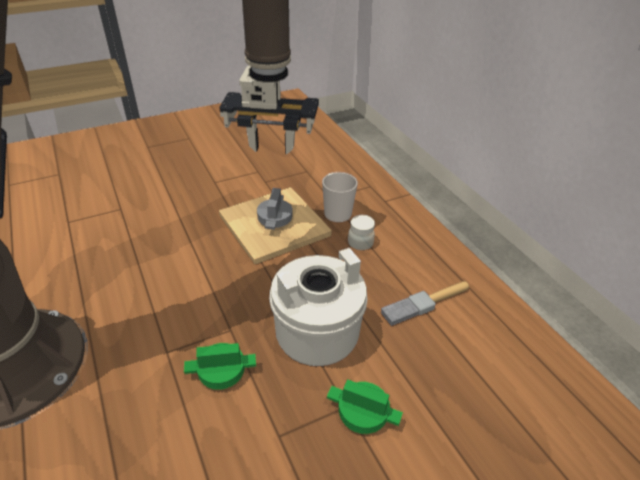

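The side picture shows the cap upright in the middle of the bat at (275,212), the tub open at (320,280), and the cup, jar and brush where they were. Handing in.

```bash
python3 -c "
from cell import arm
print(arm.sign_off())"
```

```text
the job is handed in; nothing more can be done
None
```

The tub is open, and the grey cap is right way up on the middle of the bat, released. I handed the job in at about 12 s of the 43 s allowed; the sign-off gives no verdict.

- **What I did:** I gripped the ridge and pressed the cap down about 10 mm to its stop, reading about 34 N. Keeping it pressed, I turned it 56° anticlockwise, with 26–28 N read at the pauses. I then lifted it clear, lowered it onto the bat until I felt contact, and let go there.
- **Last checks:** Both cameras put the cap within about 10 mm of the bat's centre and its underside 19–22 mm above the table, against 18 mm for the bat's top. The gripper is clear above the cap with no force on it. The cup, jar and brush moved no more than the measuring error.
- **Disagreements:** The two cameras differ by 5–8 mm on where the cap and bat are. The ridge top read 88 and 91 mm high, where 86 mm was expected; I put both down to camera and detector error. The scene camera also reported the cap a second time as a jar, which I ignored.
- **Not measured:** I could not read the force between the cap and the keepers directly. The sideways wrist force at the pauses stayed around 12 N or less.

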